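# Pack the bench cleaning kit and hold the flask down in its sprung ring

### The arm

A 7-joint arm with a two-finger parallel gripper is mounted at the origin on the work surface. World frame = base frame: x ahead of the robot, y to its left, z up, the work surface at z = 0. Lengths are in mm, angles in rad, forces in N, time in s.
With the tool pointing down it reaches from about 350 to 900 mm from the base axis. Payload 7.2 kg.
Tool frame: the origin (TCP) lies at the very end of the fingers, on their centre line; the grasp point (between the pads) lies 19 mm behind it; y points along the fingers, z is the direction in which the jaws open and shut, and the axes are right-handed (so a half turn about y gives the same grasp; the last joint's range is limited). The gripper opens to 85 mm and grips with 20 to 120 N. Pads are 22 mm wide; open, the fingers measure 114 mm over their backs; the gripper's body (76 mm by 85 mm) begins 54 mm behind the grasp point. The pads swing forward as they close: fully open they stand 13 mm farther back than shut.
Start: joints at [-1.379, 0.411, -0.013, 1.596, 0.006, 1.134, -0.082], TCP at [160.564, 604.026, 231.297] pointing down, gripper open.
Joint ranges: [-2.95, 2.95], [-0.29, 1.99], [-1.47, 1.44], [0.14, 2.54], [-1.03, 4.17], [0.13, 1.85], [-2.86, 2.86]. Speed limits (rad/s): [2.39, 2.39, 3.01, 3.01, 3.14, 3.14, 3.14].

### API

Orientations are given as a rotation vector (axis times angle).
In Python, from bench import env, eyes gives the robot as it stands.
- The arm moves only by the tool move_arm, never from a script. Its argument "rows" is a list that holds one entry, the list of rows, each a list of 7 numbers: the closure, from -1 (fully open) to 1 (shut), so that 0 is half open, then the shift along the world's x, y, z in mm, then the turn, a rotation vector about the world's x, y, z in rad. A call has 1 to 10 rows; each row is the pose to reach, as a shift and turn from the pose commanded when the call began; what a row does not reach only later rows make up. A row lasts 1/8 s, in which the tool goes at most 62.5 mm and 10.7 degrees, less where a joint would pass 70% of its speed; a pose out of reach is approached as far as the arm can. A call with a gripper value outside its range is refused whole. The fingers move at their own pace and stop on an object; "squeeze" is the grip in N (left out, the last holds). Time passes only in rows, so rows that repeat a pose let the fingers close. It gives the time, the measured TCP pose, the force and the opening at its end, in the units of the state.
- env.read_state(): the state, without advancing time (a new reading comes with each control period).
- eyes.get_image(name): name is "scene" or "top" or "wrist"; returns (picture, depth): 480x640x3 uint8, red, green, blue; 480x640 float32, mm along the optical axis (not along the pixel's ray), 0 where there is no reading.
- eyes.camera_params(name): a dict with "intrinsics" (3x3 intrinsics, pixels), "xyz" and "attitude" of the camera in the world. Camera axes: x right, y down, z forward; pixel columns grow to the right and rows downward; lengths in mm; the calibration is good to about 2 mm. The wrist camera is an equidistant fisheye: a pixel r from the principal point sees the ray r / f radians off the axis. A picture is of the moment at which its call begins: read the wrist's pose just before it. camera_params takes no time and is no camera call; for the wrist camera it gives the pose at the moment of the call.
- env.hand_in(): hands the job in, once; it reports no verdict.
The state is a dict: "time_s": time; "joint_positions": joint angles; "qvel": joint speeds; "joint_efforts": joint torques, N m; "position": TCP position; "ee_rot": TCP orientation; "ft_force": force on the tool from outside, world axes, zero at the start; "torque": the same for the moment, N m; "width": finger opening in mm.
Only numpy, scipy, OpenCV 4.12 (cv2) and the standard library are available. Lean on these libraries where they do the work, as an engineer would, in place of code of your own. Each camera call takes 0.05 s, during which the arm holds its last target.

### The job

Pack the cleaning kit: stand the square tin and the round jar upright side by side on the floor of the narrow bay of the small grey tray and let go of them, then set the round-bellied flask upright in the sprung ring of the tray and press it fully down against the springs. Finish while still holding the flask fully pressed down with the gripper, touching neither tray nor ring, so that a strap can be clipped over it; do not tip the flask over, and leave everything else on the bench where it is.

Things in the scene. Friction and masses are not known exactly. Their poses are not given: they have to be found in the camera images.
- tray: Small grey open tray fixed to the bench, 110 (its x) by 153 (its y), walls 5 thick, rim 40 above the bench, floor 5 thick. Origin: centre of its underside, on the bench; z up. A 5 wide partition of rim height divides it into a narrow packing bay on its -y side (robot's right) and a wider bay with the sprung ring cradle on its +y side. It turns up to about 0.3 rad on the bench.
- bay (a point): Centre of the floor of the narrow packing bay, 5 above the bench; axes as the tray's. The bay is 100 long (x) and 54 wide (y) inside, open above, 35 deep; the two things to pack stand in it side by side along x, in either order (centres about 24 either way from this point).
- ring_top (a point): Centre of the top edge of the steel ring of the cradle, in the wider bay; axes as the tray's; it moves down with the ring. Ring: 66 outside, 48 hole, 9 high, on three springs with guide pins; its top is 50 above the bench when not pressed. The foot of the flask goes into the hole and its round belly rests on the ring's inner edge: the flask's origin is then 12.4 below this point.
- cradle (a joint): How far the ring is pressed down, in m: 0 up, 0.014 at its stop. The springs push up with 5 N at 0, rising evenly to 12 N at 0.014; the flask's own weight (2 to 3.3 N) does not move it. It springs back up when let go.
- tin: Square metal tin with a lid, 44 by 44, 80 high, about 0.16 kg, standing. Origin: centre of its underside; z up, x and y square to its sides.
- jar: Round grey plastic jar with a black screw lid of the same width, 44 across, 80 high, about 0.14 kg, standing. Origin: centre of its underside; z up.
- flask: White plastic flask with a round belly and a straight neck, about 0.25 kg, standing. Origin: centre of its underside; z up along its axis. Foot 34 across, 2 high below the belly; belly a ball of 66 across centred 35 above the origin (it ends at the neck, 64 up); neck with its black cap 30 across all the way from 64 to 126, the top. Grip it by the neck.
- spool: Bystander, to be left alone: grey solder spool standing on its flange, 54 across, 40 high. Origin: centre of its underside.
- nut: Bystander, to be left alone: small plain brass disc, 24 across, 16 high, lying among the things to pack. Origin: centre of its underside.
- screwdriver: Bystander, to be left alone: screwdriver, 170 long, lying on the robot's right of the tray, nearer the robot. Origin: a point on it, on or near the bench.
- brush: Bystander, to be left alone: small brush, 160 long, lying beyond the tray. Origin: a point on it, on or near the bench.
- bottle: Bystander, to be left alone: tall straight white bottle, 60 across, 150 high, on the far right. Origin: centre of its underside.
- collar: Bystander, to be left alone: flat green plastic ring, 84 across, 10 high, at the left edge of the work area. Origin: centre of its underside.
There are look-alikes about, which are no part of the job. What is shaped like the jar but orange, purple or red is not meant.

How it is judged (in metres and radians):
On the way, in this order (a step that is already met when the one before it is completed fails the run):
1. the tin and the jar both stand in the narrow bay, let go (x of tin in the frame of bay between -0.034 and 0.034 m and y of tin in the frame of bay between -0.01 and 0.01 m and z of each of tin, jar in the frame of bay below 0.006 m and angle between each of tin, jar's own z axis and vertical below 0.12 rad and linear speed of each of tin, jar below 0.03 m/s and contact force between each of the fingers, the arm and tin below 0.2 N and x of jar in the frame of bay between -0.034 and 0.034 m and y of jar in the frame of bay between -0.01 and 0.01 m and contact force between each of the fingers, the arm and jar below 0.2 N), for 0.2 s.
2. the flask is in the ring and pressed down by the gripper (value of joint cradle above 0.01 m and horizontal distance between flask and ring_top below 0.006 m and z of flask in the frame of ring_top below -0.006 m and angle between flask's own z axis and vertical below 0.15 rad and linear speed of flask below 0.02 m/s and contact force between the fingers and flask above 3 N and contact force between flask and tray above 5 N and contact force between each of the fingers, the arm and tray below 0.5 N), for 0.3 s.
At the end, for the whole second after the job is handed in: Tin and jar stand in the narrow bay (within 6 mm of its floor, 0.12 rad of upright), untouched, at rest; flask within 6 mm of the ring's axis and 0.15 rad of upright, ring down over 10 mm, gripper pushing the flask over 3 N, flask on the ring over 5 N, robot not touching tray or ring (all of step 1 and all of step 2); the arm keeps its last pose, push and grip.
It fails at once if one of the bystanders is moved by more than 40 mm (distance of any of spool, nut, screwdriver, brush, bottle, collar from where it was at the start of the episode above 0.04 m).
It fails at once if the flask is tipped more than about 40 degrees (angle between flask's own z axis and vertical above 0.7 rad).
It also fails if it takes over 72 s, if anything falls off the work surface, if the arm or the gripper's body presses on something with over 40 N, if the wrist force passes 120 N, or if a joint passes its speed limit or range.

## Working session

There is one attempt and no reset: what is moved stays moved. The work goes in short steps, Python scripts to look and compute and a tool call to move; the robot and the scene stay as the last step left them, time stands still between calls to the robot, and variables do not carry over. Pictures are saved under pics/ and viewed, and the job is handed in when it is done.

Besides the shell and the picture viewer there is one more tool, called after "Call:" as name([rows], argument=value, ...), one row to a line, values as JSON. move_arm: Moves the arm, as the interface text tells. Its arguments: {"type":"object","properties":{"rows":{"type":"array","items":{"type":"array","items":{"type":"array","items":{"type":"number"}}}},"squeeze":{"type":"number"}},"required":["rows"]}

```bash
ls; mkdir -p pics
python3 - <<'E'
from bench import env, eyes
import cv2, numpy as np
s=env.read_state()
for k,v in s.items(): print(k,v)
for n in ["scene","top"]:
    p=eyes.camera_params(n); print(n,p)
    im,d=eyes.get_image(n)
    cv2.imwrite(f"pics/{n}0.png",im[:,:,::-1]); np.savez(f"pics/{n}0.npz",im=im,d=d)
E
```

```text
pics
time_s 0.0
joint_positions [-1.37921137  0.4119113  -0.01269224  1.59708744  0.00559379  1.13431695
 -0.08217801]
qvel [ 7.32267168e-05  1.17891626e-03 -6.11302357e-04 -6.56887256e-04
  4.59913888e-04 -7.42393240e-04  8.71079096e-04]
joint_efforts [-4.22493513e-04 -6.00617766e+01  6.82023615e-01 -2.99405068e+01
  1.38339540e-02  1.08137605e-02  2.15718408e-06]
position [160.46241    603.50646132 230.4283257 ]
ee_rot [-1.56284759  0.20403354 -0.20388163]
ft_force [-0.46259673 -0.17180054 -0.42012343]
torque [ 0.04125198 -0.00252779 -0.05992047]
width 85.30027796092763
scene {'intrinsics': array([[433.1455714 ,   0.        , 316.32268381],
       [  0.        , 433.1455714 , 235.24765476],
       [  0.        ,   0.        ,   1.        ]]), 'xyz': array([1206.0487961 ,  323.86122622,  684.23542999]), 'attitude': array([-1.35004464, -2.13612452,  0.93439441])}
top {'intrinsics': array([[533.75970364,   0.        , 318.01019988],
       [  0.        , 533.75970364, 229.32879248],
       [  0.        ,   0.        ,   1.        ]]), 'xyz': array([ 450.05746021,   14.92906875, 1197.55402396]), 'attitude': array([-2.15476722,  2.16502627, -0.09628874])}
```

View pics/scene0.png

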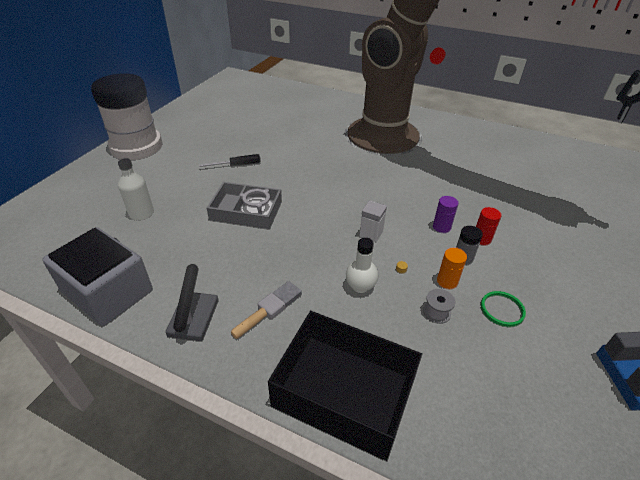

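View pics/top0.png

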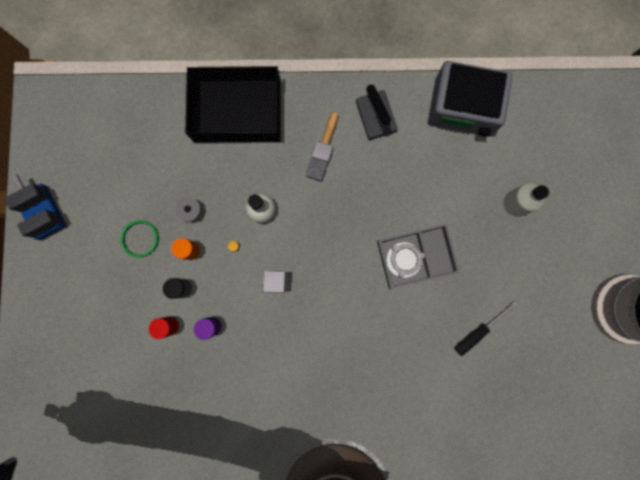

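The jar is the grey one with a black lid, at top (176,288) and scene (468,245). The orange (185,249), red (161,328) and purple (207,328) ones are look-alikes. The square tin is at top (275,282), the flask at (260,208) with its neck at scene (365,255), and the tray at (416,257). I'll measure these next.

```bash
cat > h.py <<'E'
import numpy as np, cv2
from scipy.spatial.transform import Rotation as R
from bench import env, eyes
def load(n): 
    f=np.load(f"pics/{n}.npz"); return f["im"],f["d"]
def snap(cam,name):
    im,d=eyes.get_image(cam); cv2.imwrite(f"pics/{name}.png",im[:,:,::-1]); np.savez(f"pics/{name}.npz",im=im,d=d); return im,d
def cloud(cam,d):
    p=eyes.camera_params(cam);K=p["intrinsics"];v,u=np.mgrid[:480,:640]
    X=np.dstack([(u-K[0,2])/K[0,0]*d,(v-K[1,2])/K[1,1]*d,d])
    P=X@R.from_rotvec(p["attitude"]).as_matrix().T+p["xyz"]; P[d==0]=np.nan
    return P
def ray(cam,u,v,z):
    p=eyes.camera_params(cam);K=p["intrinsics"]
    r=R.from_rotvec(p["attitude"]).as_matrix()@np.array([(u-K[0,2])/K[0,0],(v-K[1,2])/K[1,1],1])
    return p["xyz"]+r*(z-p["xyz"][2])/r[2]
E
python3 - <<'E'
from h import *
im,d=load("top0");P=cloud("top",d);Z=P[...,2]
for a in [(300,300),(100,400),(420,500)]: print("bench",P[a].round(1))
def blob(name,u0,u1,v0,v1,zl,zh):
    m=np.zeros(d.shape,np.uint8);m[v0:v1,u0:u1]=(Z[v0:v1,u0:u1]>zl)&(Z[v0:v1,u0:u1]<zh)
    q=np.argwhere(m)[:,::-1]; c,wh,an=cv2.minAreaRect(q.astype(np.float32))
    print(name,len(q),"px rect",np.round(c,1),np.round(wh,1),round(an,1),"med",np.nanmedian(P[m>0],0).round(1), (np.nanmin(P[m>0],0)/2+np.nanmax(P[m>0],0)/2).round(1))
blob("tin",255,300,262,302,70,90)
blob("jar",155,195,270,305,70,90)
blob("orange",165,205,232,265,70,90)
blob("red",140,185,310,345,70,90)
blob("purple",190,225,310,345,70,90)
blob("flaskcap",240,285,185,230,115,140)
blob("flask",240,285,185,230,30,140)
blob("tray",370,465,220,295,25,60)
blob("nut",220,245,235,255,9,25)
blob("spool",175,210,195,225,25,50)
cv2.imwrite("pics/c1.png",cv2.resize(im[215:300,365:470,::-1],None,fx=6,fy=6,interpolation=cv2.INTER_CUBIC))
cv2.imwrite("pics/c2.png",cv2.resize(im[180:350,130:300,::-1],None,fx=3.5,fy=3.5,interpolation=cv2.INTER_CUBIC))
i2,_=load("scene0")
cv2.imwrite("pics/c3.png",cv2.resize(i2[180:330,330:540,::-1],None,fx=3.5,fy=3.5,interpolation=cv2.INTER_CUBIC))
E
```

```text
bench [418.4  74.5   0.5]
bench [ 876.3 -157.1   -2. ]
bench [ 160.3 -357.2    3.4]
tin 447 px rect [274.5 281.5] [21. 21.] 90.0 med [459.9 124.7  79.7] [459.  124.4  77.9]
jar 358 px rect [173.5 288. ] [20. 21.] 90.0 med [446.2 335.6  79.5] [446.3 336.4  78.6]
orange 351 px rect [182. 248.] [20. 20.] 90.0 med [529.9 319.4  79.5] [530.2 319.7  77.8]
red 364 px rect [159.5 328.5] [21. 21.] 90.0 med [363.7 363.   79.2] [362.7 363.3  78. ]
purple 366 px rect [204.8 328.8] [20.5 21.2] 45.0 med [361.7 268.2  79.5] [362.1 269.4  78.2]
flaskcap 172 px rect [255.5 201.5] [14.1 14.1] 45.0 med [620.7 159.6 125.5] [620.6 159.6 123.6]
flask 700 px rect [260.  207.5] [29. 29.] 45.0 med [614.3 153.7  59. ] [620.8 159.   82.4]
tray 1267 px rect [418.8 256. ] [51.  72.1] 76.4 med [ 510.7 -177.7   40.4] [ 512.3 -184.7   40.1]
nut 90 px rect [234. 246.] [10. 10.] 0.0 med [538.5 221.6  15.2] [538.7 221.3  15. ]
spool 474 px rect [188.  208.5] [23. 24.] 90.0 med [619.1 319.2  39.6] [620.  319.2  40.1]
```

View pics/c1.png

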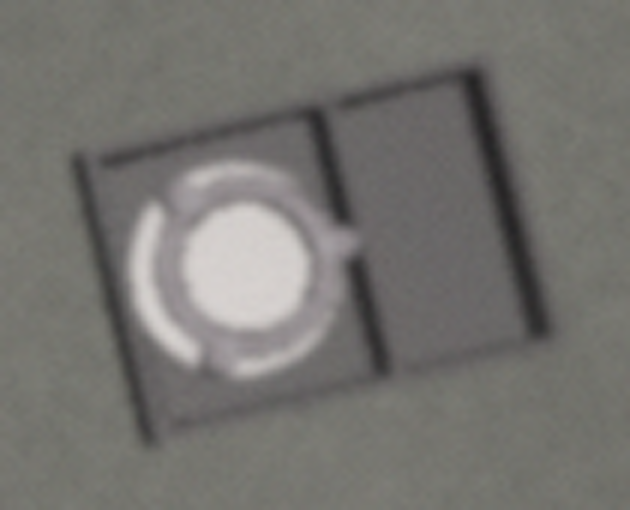

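View pics/c2.png

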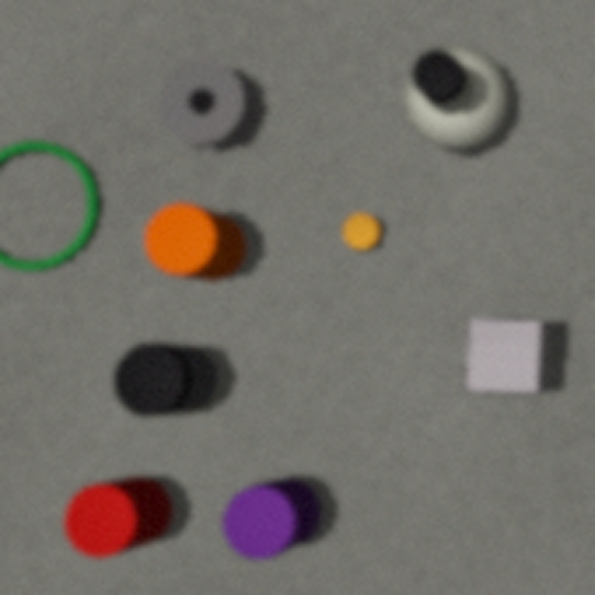

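View pics/c3.png

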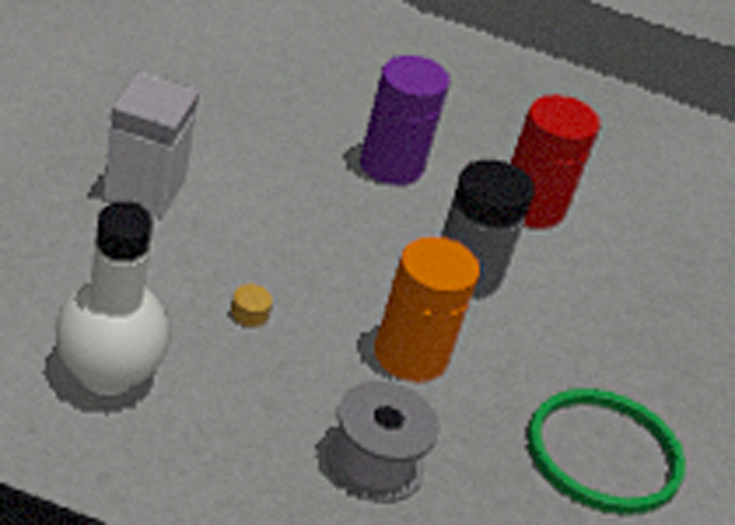

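Run:
```python
from h import *
for cam,(u0,u1,v0,v1) in {"top":(370,465,220,295),"scene":(195,295,170,240)}.items():
    im,d=load(cam+"0");P=cloud(cam,d);Z=P[...,2]
    s=np.zeros(Z.shape,bool);s[v0:v1,u0:u1]=1
    rim=s&(Z>35)&(Z<44)
    q=P[rim][:,:2].astype(np.float32)
    c,wh,an=cv2.minAreaRect(q);print(cam,"rim",len(q),np.round(c,1),np.round(wh,1),round(an,1))
    ring=s&(Z>46)&(Z<56)
    r=P[ring];print(len(r)); 
    (x,y),rad=cv2.minEnclosingCircle(r[:,:2].astype(np.float32)); print("ring",x,y,rad,r.mean(0),np.median(r,0))
    from scipy.optimize import least_squares
    f=least_squares(lambda p:np.hypot(*(r[:,:2]-p[:2]).T)-p[2],[x,y,28],loss='soft_l1');print("fit",f.x)
# tin orientation: top face
for cam,(u0,u1,v0,v1) in {"top":(255,300,262,302),"scene":(355,392,195,245)}.items():
    im,d=load(cam+"0");P=cloud(cam,d);Z=P[...,2]
    s=np.zeros(Z.shape,bool);s[v0:v1,u0:u1]=1
    q=P[s&(Z>74)&(Z<86)][:,:2].astype(np.float32);c,wh,an=cv2.minAreaRect(q);print(cam,"tin",len(q),c,wh,an,np.median(q,0))
    bx=cv2.boxPoints((c,wh,an));print(bx.round(1).tolist())
im,d=load("scene0");P=cloud("scene",d);Z=P[...,2]
for n,(u0,u1,v0,v1),zl,zh in [("jar",(452,485,225,265),76,84),("cap",(350,385,235,270),122,130),("tinabove",(355,392,195,245),76,84)]:
    s=np.zeros(Z.shape,bool);s[v0:v1,u0:u1]=1;q=P[s&(Z>zl)&(Z<zh)]; print(n,len(q),(q.max(0)/2+q.min(0)/2).round(1),q.mean(0).round(1))
```

```text
top rim 713 [ 513.3 -185.4] [110.1 154.2] 13.4
371
ring 507.0740966796875 -196.2635498046875 73.29723358154297 [ 506.14364109 -156.44840856   49.61012169] [ 508.1630928  -153.83030538   49.58654575]
fit [ 506.40188382 -156.22398507   29.17249988]
scene rim 605 [ 516.8 -183.3] [114.6 155.1] 13.6
249
ring 509.9240417480469 -154.0774688720703 39.719791412353516 [ 511.19517263 -153.60749628   49.77740592] [ 513.13158204 -151.38752967   50.00289111]
fit [ 511.41457969 -152.95865934   29.33257506]
top tin 441 (459.0425720214844, 124.24545288085938) (43.97153091430664, 43.744964599609375) 89.58024597167969 [459.92966 124.71708]
[[437.0, 102.4000015258789], [480.79998779296875, 102.0999984741211], [481.1000061035156, 146.10000610351562], [437.29998779296875, 146.39999389648438]]
scene tin 284 (463.7956237792969, 127.29701232910156) (43.611900329589844, 48.24260711669922) 88.36761474609375 [468.17395 128.58554]
[[439.1000061035156, 106.19999694824219], [487.29998779296875, 104.80000305175781], [488.5, 148.39999389648438], [440.29998779296875, 149.8000030517578]]
jar 457 [491.7 336.3  79.9] [489.3 333.9  80.3]
cap 154 [626.2 162.  125.5] [627.3 162.6 126. ]
tinabove 265 [463.2 127.2  79.8] [465.9 128.1  80.2]
```

Run:
```python
from h import *
s=env.read_state();M=R.from_rotvec(s["ee_rot"]).as_matrix();print(M.round(3)); print(eyes.camera_params("wrist"))
z=M[:,2];print("jaw yaw",np.degrees(np.arctan2(z[1],z[0])))
```

```text
[[ 0.966 -0.     0.257]
 [-0.257 -0.001  0.966]
 [ 0.    -1.    -0.001]]
{'intrinsics': array([[371.64829954,   0.        , 321.16786204],
       [  0.        , 371.64829954, 238.69469282],
       [  0.        ,   0.        ,   1.        ]]), 'xyz': array([ 93.03951267, 622.19375113, 372.83157269]), 'attitude': array([2.30484917, 1.77177145, 0.24825873])}
jaw yaw 75.11250770764386
```

Call:
move_arm([
  [[-1, 60, -96, 0, 0, 0, 0.05], [-1, 120, -192, 0, 0, 0, 0.1], [-1, 180, -288, 0, 0, 0, 0.15], [-1, 240, -384, 0, 0, 0, 0.2], [-1, 300, -479, 0, 0, 0, 0.26], [-1, 300, -479, 0, 0, 0, 0.26], [-1, 300, -479, 0, 0, 0, 0.26], [-1, 300, -479, 0, 0, 0, 0.26], [-1, 300, -479, 0, 0, 0, 0.26], [-1, 300, -479, 0, 0, 0, 0.26]],
])

```text
time_s: 1.35
position: [462.3, 120.3, 231.3]
ee_rot: [-1.572, 0.006, -0.007]
ft_force: [-0.5, -0.2, -0.6]
width: 85.3
```

```bash
cat >> h.py <<'E'
def wcloud(d,p):
    K=p["intrinsics"];v,u=np.mgrid[:480,:640]
    a=(u-K[0,2]);b=(v-K[1,2]);r=np.hypot(a,b)+1e-9;th=r/K[0,0]
    t=np.tan(np.minimum(th,1.45))
    X=np.dstack([a/r*t*d,b/r*t*d,d])
    P=X@R.from_rotvec(p["attitude"]).as_matrix().T+p["xyz"]; P[(d==0)|(th>1.3)]=np.nan
    return P
E
python3 - <<'E'
from h import *
p=eyes.camera_params("wrist");s=env.read_state();print(s["position"])
im,d=snap("wrist","w1");P=wcloud(d,p);Z=P[...,2]
np.save("pics/w1P.npy",P)
print("bench?",np.nanpercentile(Z,[5,25,50,75]))
m=(abs(P[...,0]-460)<45)&(abs(P[...,1]-125)<45)&(Z>74)&(Z<86)
q=P[m][:,:2].astype(np.float32);print(len(q),cv2.minAreaRect(q),np.median(q,0))
E
```

```text
[462.29076781 120.31335809 231.27979878]
bench? [-1.48302442 -0.6026457   0.14433781 48.45900912]
2830 ((461.655029296875, 126.31159210205078), (44.23088073730469, 44.64455032348633), 87.96919250488281) [460.67426 125.73364]
```

View pics/w1.png

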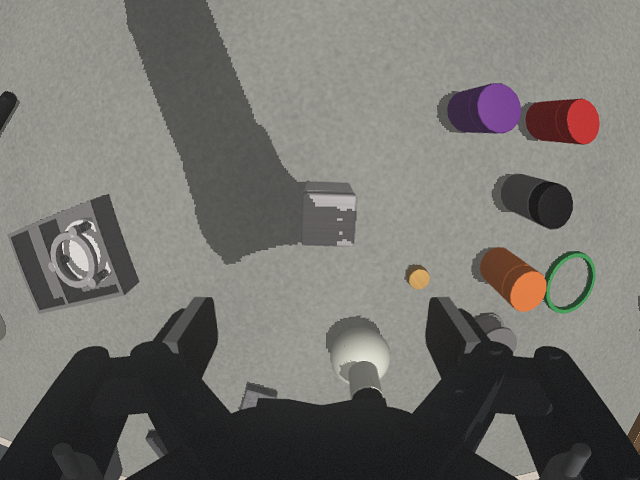

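The wrist view shows the tin at (330,213), measured at about (461.7, 126.3). The top camera gives (459, 124). I'll descend and grip.

Call:
move_arm([
  [[-1, 0, 1, 0, 0, 0, 0], [-1, 0, 1, -45, 0, 0, 0], [-1, 0, 1, -90, 0, 0, 0], [-1, 0, 1, -130, 0, 0, 0], [-1, 0, 1, -160, 0, 0, 0], [-1, 0, 1, -185, 0, 0, 0], [-1, 0, 1, -185, 0, 0, 0], [-1, 0, 1, -185, 0, 0, 0]],
])

```text
time_s: 2.4
position: [460.6, 127.1, 47.0]
ee_rot: [-1.57, -0.002, 0.001]
ft_force: [0.1, 0.3, 0.8]
width: 85.4
```

Run:
```python
from h import *
print(env.read_state()["position"],eyes.camera_params("wrist")["xyz"])
im,d=snap("wrist","w2")
```

```text
[460.60881158 127.09811672  46.97451755] [390.74837948 127.18220474 189.26824956]
```

View pics/w2.png

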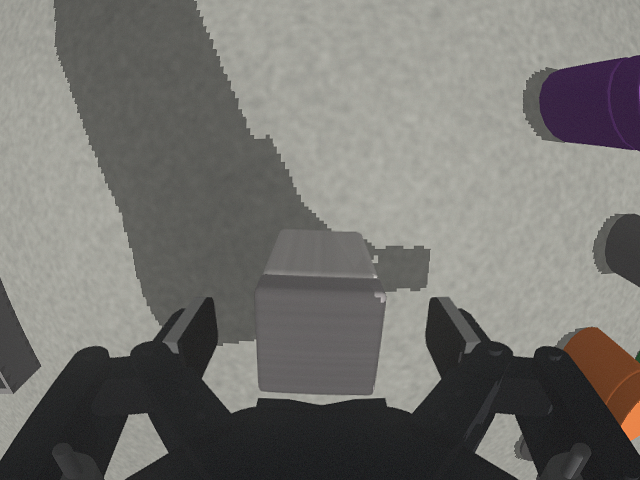

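The tin sits centred between the pads (columns 255–385, with the pads at 215 and 427). I'll close on it and lift.

Call:
move_arm([
  [[0.5, 0, 0, 0, 0, 0, 0], [0.5, 0, 0, 0, 0, 0, 0], [0.5, 0, 0, 0, 0, 0, 0], [0.5, 0, 0, 0, 0, 0, 0], [0.5, 0, 0, 0, 0, 0, 0], [0.5, 0, 0, 40, 0, 0, 0], [0.5, 0, 0, 70, 0, 0, 0], [0.5, 0, 0, 70, 0, 0, 0]],
], squeeze=40)

```text
time_s: 3.45
position: [462.0, 126.5, 118.3]
ee_rot: [-1.569, -0.003, -0.003]
ft_force: [-0.2, 0.3, -2.5]
width: 43.8
```

Run:
```python
from h import *
p=eyes.camera_params("wrist");print(env.read_state()["position"],p["xyz"])
im,d=snap("wrist","w3");P=wcloud(d,p);Z=P[...,2]
im,d=snap("top","t3");T=cloud("top",d)
for n,P in (("w",P),("t",T)):
    Z=P[...,2]
    m=(abs(P[...,0]-460)<40)&(abs(P[...,1]-126)<40)&(Z>142)&(Z<158)
    q=P[m][:,:2].astype(np.float32); 
    if len(q): print(n,len(q),cv2.minAreaRect(q),np.median(P[m],0))
```

```text
[461.95888506 126.48092826 118.32889155] [391.54204295 126.48944643 260.33557612]
w 16081 ((462.64056396484375, 126.27244567871094), (70.94306182861328, 44.9460563659668), 87.80178833007812) [456.47912235 126.55543895 150.82008965]
```

View pics/w3.png

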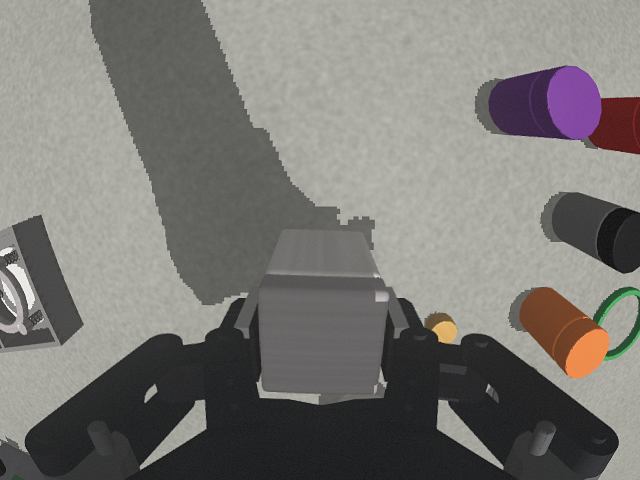

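Gripped at a width of 43.8. The wrist camera agrees with the robot frame, while the top camera is about (-2.6, -2.1) off. I'll move over the bay and check the tray with the wrist camera.

Call:
move_arm([
  [[0.5, 15, -58, 20, 0, 0, 0.04], [0.5, 30, -116, 34, 0, 0, 0.08], [0.5, 45, -174, 34, 0, 0, 0.12], [0.5, 60, -232, 34, 0, 0, 0.16], [0.5, 75, -290, 34, 0, 0, 0.2], [0.5, 89, -347, 34, 0, 0, 0.234], [0.5, 89, -347, 34, 0, 0, 0.234], [0.5, 89, -347, 34, 0, 0, 0.234], [0.5, 89, -347, 34, 0, 0, 0.234]],
])

```text
time_s: 4.68
position: [549.3, -218.9, 149.5]
ee_rot: [-1.561, -0.185, 0.186]
ft_force: [0.8, -0.1, -0.7]
width: 43.6
```

```bash
cat >> h.py <<'E'
def tray(P,name):
    Z=P[...,2]
    near=(np.hypot(P[...,0]-514,P[...,1]+184)<100)
    m=near&(Z>36)&(Z<44)
    q=P[m][:,:2].astype(np.float32);print(name,"rim",len(q),cv2.minAreaRect(q))
    return m
E
python3 - <<'E'
from h import *
p=eyes.camera_params("wrist");s=env.read_state();print(s["position"],s["ee_rot"])
im,d=snap("wrist","w4");P=wcloud(d,p);Z=P[...,2];np.save("pics/w4P.npy",P)
m=tray(P,"w")
im2=im.copy();im2[m]=[255,0,0];cv2.imwrite("pics/w4m.png",im2[:,:,::-1])
E
```

```text
[ 549.33626349 -218.94581647  149.50014816] [-1.56140297 -0.18459121  0.18648606]
w rim 5246 ((516.162353515625, -184.14308166503906), (110.90611267089844, 154.05596923828125), 13.353087425231934)
```

View pics/w4m.png

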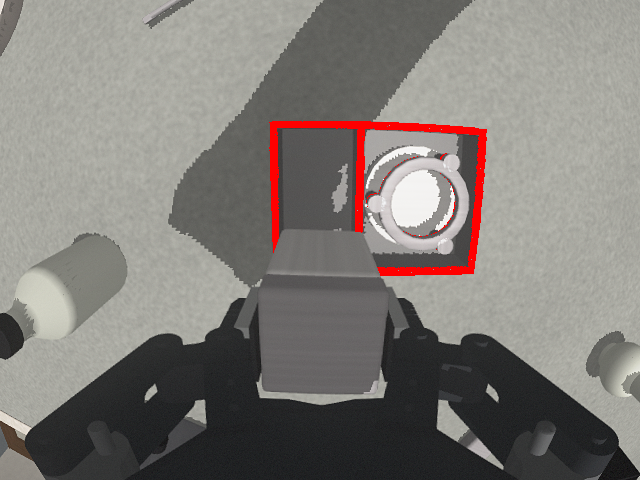

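The rim mask fits the tray very well: centre (516.2, -184.1), yaw 0.233. So the far slot is at (549.6, -221.7).

Call:
move_arm([
  [[0.5, 0, -1, -20, 0, 0, 0], [0.5, 0, -1, -40, 0, 0, 0], [0.5, 0, -1, -50, 0, 0, 0], [0.5, 0, -1, -50, 0, 0, 0], [0.5, 0, -1, -50, 0, 0, 0]],
])

```text
time_s: 5.35
position: [550.1, -221.9, 101.1]
ee_rot: [-1.563, -0.185, 0.183]
ft_force: [-0.5, 0.1, 0.2]
width: 44.0
```

Run:
```python
from h import *
s=env.read_state();print(s["position"],s["ee_rot"]);M=R.from_rotvec(s["ee_rot"]).as_matrix();print(M.round(3))
d=s["position"][:2]-np.array([526.3,-227.2]);c,sn=np.cos(.233),np.sin(.233);print("bay",c*d[0]+sn*d[1],-sn*d[0]+c*d[1],"jaw yaw",np.arctan2(M[1,2],M[0,2])-np.pi/2)
```

```text
[ 550.07748441 -221.89824279  101.0511837 ] [-1.56330119 -0.1850065   0.18340033]
[[ 0.973  0.001 -0.232]
 [ 0.232 -0.     0.973]
 [ 0.001 -1.    -0.   ]]
bay 24.3591336217985 -0.3316679609140172 jaw yaw 0.23462031797063942
```

Call:
move_arm([
  [[0.5, 0, 0, -20, 0, 0, 0], [0.5, 0, 0, -38, 0, 0, 0], [0.5, 0, 0, -48, 0, 0, 0], [0.5, 0, 0, -48.5, 0, 0, 0], [0.5, 0, 0, -48.5, 0, 0, 0]],
])

```text
time_s: 5.98
position: [549.6, -222.1, 51.8]
ee_rot: [-1.563, -0.184, 0.184]
ft_force: [-0.2, -0.6, -0.1]
width: 43.6
```

Call:
move_arm([
  [[-0.4, 0, 0, 0, 0, 0, 0], [-0.4, 0, 0, 0, 0, 0, 0], [-0.4, 0, 0, 0, 0, 0, 0], [-0.4, 0, 0, 10, 0, 0, 0], [-0.4, 0, 0, 40, 0, 0, 0], [-0.4, 0, 0, 90, 0, 0, 0], [-0.4, 0, 0, 130, 0, 0, 0], [-0.8, 0, 0, 130, 0, 0, 0]],
])

```text
time_s: 6.98
position: [551.5, -222.9, 186.1]
ee_rot: [-1.566, -0.189, 0.178]
ft_force: [1.2, -0.6, 0.2]
width: 75.8
```

Run:
```python
from h import *
p=eyes.camera_params("wrist");im,d=snap("wrist","w5");P=wcloud(d,p);Z=P[...,2]
m=(np.hypot(P[...,0]-550,P[...,1]+222)<40)&(Z>79)&(Z<91)
q=P[m][:,:2].astype(np.float32);print(len(q),cv2.minAreaRect(q),np.median(P[m],0))
```

```text
3952 ((549.7156982421875, -221.7086181640625), (43.98788070678711, 44.20671463012695), 12.265776634216309) [ 548.35391379 -222.31432564   84.59520172]
```

View pics/w5.png

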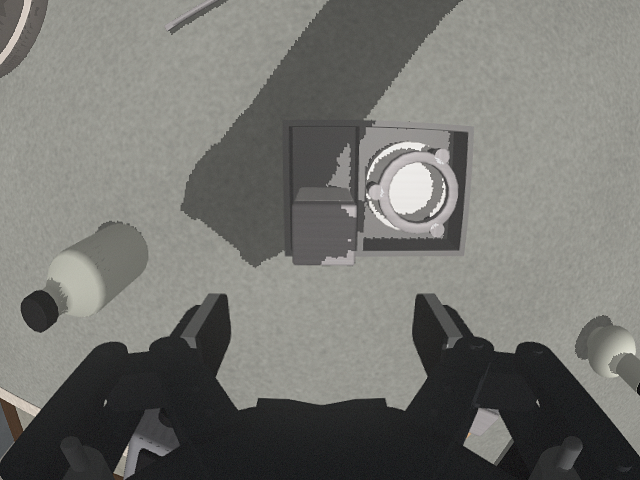

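The tin stands in the bay at (549.7, -221.7) with its top at 85. Next is the jar.

Call:
move_arm([
  [[-1, -10, 57, 20, 0, 0, -0.03], [-1, -20, 114, 20, 0, 0, -0.05], [-1, -30, 171, 20, 0, 0, -0.08], [-1, -40, 228, 20, 0, 0, -0.1], [-1, -50, 285, 20, 0, 0, -0.13], [-1, -60, 342, 20, 0, 0, -0.16], [-1, -70, 399, 20, 0, 0, -0.18], [-1, -80, 456, 20, 0, 0, -0.21], [-1, -91, 508, 20, 0, 0, -0.234], [-1, -101, 560, 20, 0, 0, -0.234]],
])

```text
time_s: 8.28
position: [447.4, 339.3, 200.7]
ee_rot: [-1.572, 0.001, 0.001]
ft_force: [0.0, 1.4, -0.3]
width: 85.3
```

Call:
move_arm([
  [[-1, 0, 0, 0, 0, 0, 0], [-1, 0, 0, 0, 0, 0, 0]],
])

```text
time_s: 8.52
position: [448.2, 337.1, 200.7]
ee_rot: [-1.573, 0.001, 0.001]
ft_force: [-0.0, -0.7, 0.9]
width: 85.6
```

Run:
```python
from h import *
p=eyes.camera_params("wrist");print(env.read_state()["position"]);im,d=snap("wrist","w6");P=wcloud(d,p);Z=P[...,2]
m=(np.hypot(P[...,0]-448,P[...,1]-338)<38)&(Z>75)&(Z<86)
q=P[m][:,:2].astype(np.float32);print(len(q),cv2.minEnclosingCircle(q),np.median(P[m],0),q.min(0)/2+q.max(0)/2)
```

```text
[448.17727883 337.12451007 200.70410258]
2645 ((448.1375427246094, 338.0747375488281), 22.25675392150879) [446.93177345 338.3427732   79.63522074] [447.92615 337.5948 ]
```

View pics/w6.png

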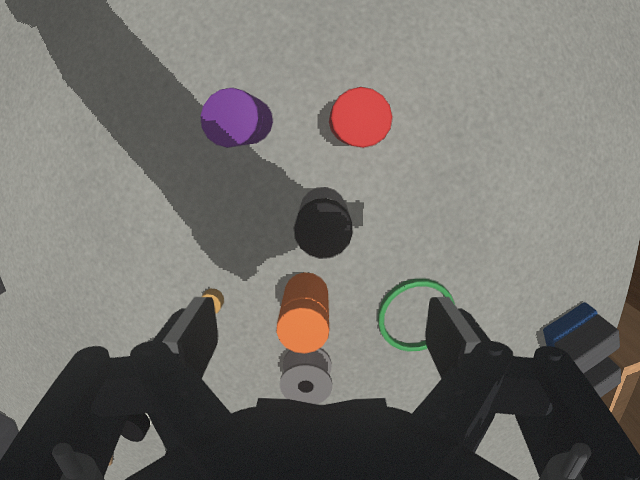

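The black-lidded jar is at (323,225), measured at (448.1, 338.0). Descending on it.

Call:
move_arm([
  [[-1, -0.5, 0, -45, 0, 0, 0], [-1, -0.5, 0, -90, 0, 0, 0], [-1, -0.5, 0, -125, 0, 0, 0], [-1, -0.5, 0, -155, 0, 0, 0], [-1, -0.5, 0, -155, 0, 0, 0], [-1, -0.5, 0, -155, 0, 0, 0]],
])

```text
time_s: 9.32
position: [449.0, 337.5, 47.8]
ee_rot: [-1.57, 0.0, -0.002]
ft_force: [-0.1, -0.3, -0.5]
width: 85.5
```

Call:
move_arm([
  [[0.5, 0, 0, 0, 0, 0, 0], [0.5, 0, 0, 0, 0, 0, 0], [0.5, 0, 0, 0, 0, 0, 0], [0.5, 0, 0, 0, 0, 0, 0], [0.5, 0, 0, 0, 0, 0, 0], [0.5, 0, 0, 40, 0, 0, 0], [0.5, 0, 0, 90, 0, 0, 0], [0.5, 0, 0, 105, 0, 0, 0], [0.5, 0, 0, 105, 0, 0, 0]],
])

```text
time_s: 10.45
position: [448.3, 338.3, 152.5]
ee_rot: [-1.569, -0.001, -0.001]
ft_force: [0.4, 0.4, -1.4]
width: 42.7
```

Run:
```python
from h import *
p=eyes.camera_params("wrist");print(env.read_state()["position"],env.read_state()["width"]);im,d=snap("wrist","w7");P=wcloud(d,p);Z=P[...,2]
```

```text
[448.25755582 338.32582969 152.51381038] 42.69063073233974
```

View pics/w7.png

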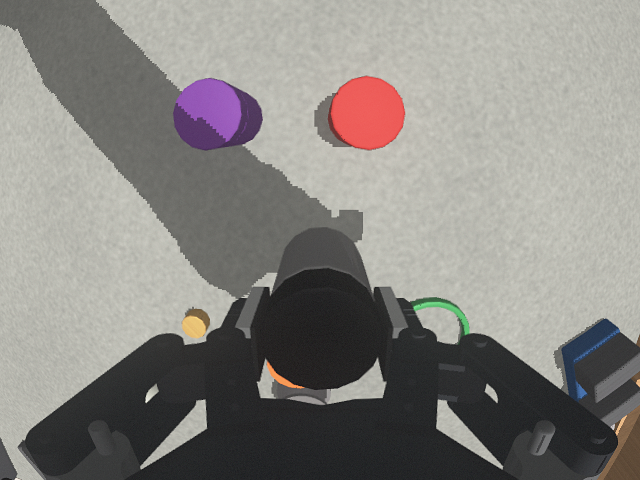

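Call:
move_arm([
  [[0.5, 6, -57, 5, 0, 0, 0.03], [0.5, 11, -114, 5, 0, 0, 0.05], [0.5, 17, -171, 5, 0, 0, 0.08], [0.5, 22, -228, 5, 0, 0, 0.1], [0.5, 28, -285, 5, 0, 0, 0.13], [0.5, 33, -342, 5, 0, 0, 0.16], [0.5, 39, -399, 5, 0, 0, 0.18], [0.5, 44, -456, 5, 0, 0, 0.21], [0.5, 50, -513, 5, 0, 0, 0.234], [0.5, 55, -571, 5, 0, 0, 0.234]],
])

```text
time_s: 11.75
position: [502.1, -234.2, 154.7]
ee_rot: [-1.562, -0.182, 0.187]
ft_force: [1.3, 1.7, -1.0]
width: 42.8
```

Call:
move_arm([
  [[0.5, 0, 0, -20, 0, 0, 0], [0.5, 0, 0, -45, 0, 0, 0], [0.5, 0, 0, -52, 0, 0, 0], [0.5, 0, 0, -52, 0, 0, 0], [0.5, 0, 0, -52, 0, 0, 0]],
])

```text
time_s: 12.38
position: [503.5, -233.0, 105.3]
ee_rot: [-1.563, -0.185, 0.184]
ft_force: [-0.7, -0.7, -1.6]
width: 43.3
```

Run:
```python
from h import *
s=env.read_state();print(s["position"],s["width"]);M=R.from_rotvec(s["ee_rot"]).as_matrix()
d=s["position"][:2]-np.array([526.3,-227.2]);c,sn=np.cos(.233),np.sin(.233);print("bay",c*d[0]+sn*d[1],-sn*d[0]+c*d[1],"jaw yaw",np.arctan2(M[1,2],M[0,2])-np.pi/2)
p=eyes.camera_params("wrist");snap("wrist","w8")
```

```text
[ 503.45555641 -232.97260238  105.30691381] 43.295376108723936
bay -23.56002232498924 -0.34189085308647993 jaw yaw 0.23461142200877538
```

View pics/w8.png

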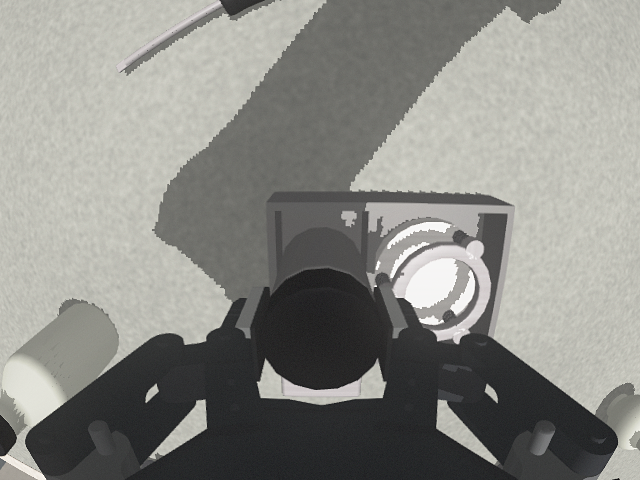

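Call:
move_arm([
  [[0.5, -0.5, 0, -20, 0, 0, 0], [0.5, -0.5, 0, -40, 0, 0, 0], [0.5, -0.5, 0, -52, 0, 0, 0], [0.5, -0.5, 0, -53, 0, 0, 0], [0.5, -0.5, 0, -53, 0, 0, 0]],
])

```text
time_s: 13.05
position: [503.0, -233.1, 52.3]
ee_rot: [-1.563, -0.185, 0.183]
ft_force: [0.6, -0.7, -1.0]
width: 43.0
```

Call:
move_arm([
  [[-0.4, 0, 0, 0, 0, 0, 0], [-0.4, 0, 0, 0, 0, 0, 0], [-0.4, 0, 0, 0, 0, 0, 0], [-0.4, 0, 0, 10, 0, 0, 0], [-0.4, 0, 0, 40, 0, 0, 0], [-0.4, 0, 0, 90, 0, 0, 0], [-0.4, 0, 0, 140, 0, 0, 0], [-0.8, 0, 0, 150, 0, 0, 0]],
])

```text
time_s: 14.05
position: [504.2, -233.9, 206.0]
ee_rot: [-1.565, -0.188, 0.179]
ft_force: [0.0, -0.6, -0.6]
width: 75.6
```

Run:
```python
from h import *
p=eyes.camera_params("wrist");im,d=snap("wrist","w9");P=wcloud(d,p);Z=P[...,2]
for n,x,y in (("tin",550,-222),("jar",503,-233)):
    m=(np.hypot(P[...,0]-x,P[...,1]-y)<(40 if n=="x" else 24))&(Z>79)&(Z<91)
    q=P[m][:,:2].astype(np.float32);print(n,len(q),cv2.minAreaRect(q),cv2.minEnclosingCircle(q),np.median(P[m],0),P[m][:,2].std())
tray(P,"w")
Rr=(np.hypot(P[...,0]-509,P[...,1]+155)<50)&(Z>46.5)&(Z<53)
q=P[Rr];
from scipy.optimize import least_squares
print(len(q),least_squares(lambda t:np.hypot(*(q[:,:2]-t[:2]).T)-t[2],[509,-155,28],loss='soft_l1').x,np.median(q[:,2]))
print(cv2.minEnclosingCircle(q[:,:2].astype(np.float32)))
```

```text
tin 2604 ((549.9598388671875, -221.40293884277344), (44.672325134277344, 43.239540100097656), 11.952966690063477) ((550.02490234375, -222.01014709472656), 23.972816467285156) [ 548.64431847 -222.26566304   84.599055  ] 0.8445380314186192
jar 2667 ((502.2420349121094, -233.33258056640625), (42.93791580200195, 43.15440368652344), 40.324771881103516) ((502.16290283203125, -233.10916137695312), 22.077539443969727) [ 501.42260996 -233.37525312   84.59409256] 0.8882794415066402
w rim 3849 ((515.9151611328125, -183.77435302734375), (111.17662811279297, 154.118408203125), 13.209290504455566)
2341 [ 508.57883    -156.33849602   29.11760166] 49.48514632312083
((509.0987243652344, -155.44387817382812), 40.215145111083984)
```

View pics/w9.png

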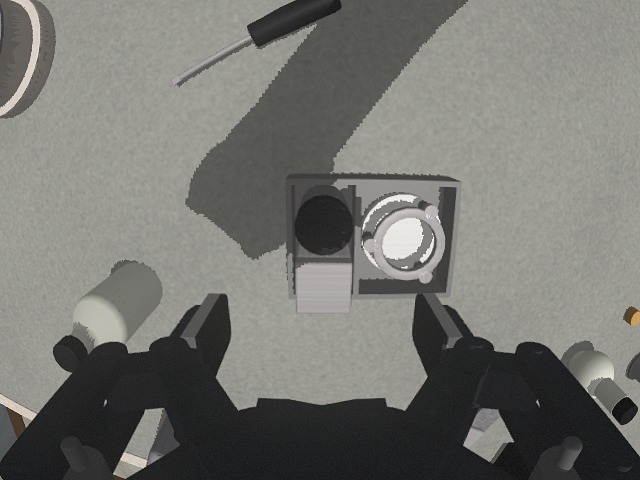

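Tin and jar both stand in the bay, tops at 84.6. Ring centre is about (509.0, -155.4). On to the flask, at about (623.2, 161.7).

Call:
move_arm([
  [[-1, 17, 57, 10, 0, 0, -0.04], [-1, 34, 114, 10, 0, 0, -0.08], [-1, 52, 171, 10, 0, 0, -0.12], [-1, 69, 228, 10, 0, 0, -0.15], [-1, 87, 285, 10, 0, 0, -0.19], [-1, 104, 342, 10, 0, 0, -0.234], [-1, 120.5, 394.5, 10, 0, 0, -0.234], [-1, 120.5, 394.5, 10, 0, 0, -0.234], [-1, 120.5, 394.5, 10, 0, 0, -0.234]],
])

```text
time_s: 15.22
position: [622.4, 160.7, 210.4]
ee_rot: [-1.572, 0.002, 0.002]
ft_force: [0.7, -1.4, 0.1]
width: 85.4
```

Run:
```python
from h import *
p=eyes.camera_params("wrist");print(env.read_state()["position"]);im,d=snap("wrist","w10");P=wcloud(d,p);Z=P[...,2]
m=(np.hypot(P[...,0]-623,P[...,1]-161)<38)&(Z>121)&(Z<131)
q=P[m][:,:2].astype(np.float32);print(len(q),cv2.minEnclosingCircle(q),np.median(P[m],0))
```

```text
[622.38024693 160.67050651 210.41832478]
1608 ((624.103759765625, 161.14743041992188), 15.23960018157959) [623.21543045 161.22559751 125.59104493]
```

View pics/w10.png

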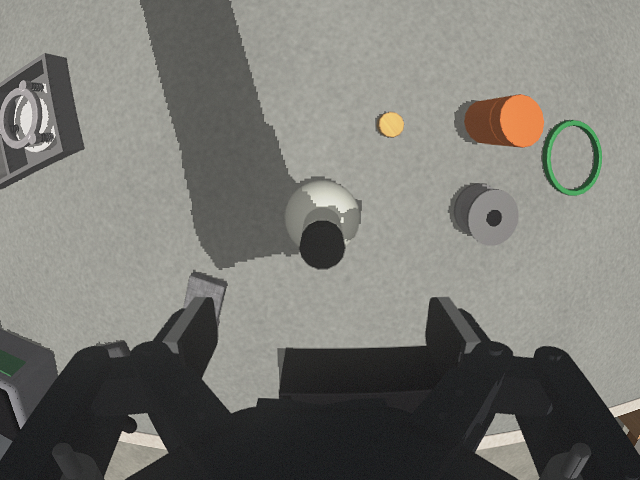

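The flask's black cap is at (322,245) in the wrist view, measured at (624.1, 161.1) in the world. Descending to the neck.

Call:
move_arm([
  [[-1, 0.6, 0, -45, 0, 0, 0], [-1, 0.6, 0, -85, 0, 0, 0], [-1, 0.6, 0, -120, 0, 0, 0], [-1, 0.6, 0, -134, 0, 0, 0], [-1, 0.6, 0, -134, 0, 0, 0], [-1, 0.6, 0, -134, 0, 0, 0]],
])

```text
time_s: 16.02
position: [624.7, 161.2, 79.4]
ee_rot: [-1.57, -0.001, -0.002]
ft_force: [-0.1, -0.4, -0.2]
width: 85.8
```

Call:
move_arm([
  [[0.8, 0, 0, 0, 0, 0, 0], [0.8, 0, 0, 0, 0, 0, 0], [0.8, 0, 0, 0, 0, 0, 0], [0.8, 0, 0, 0, 0, 0, 0], [0.8, 0, 0, 0, 0, 0, 0], [0.8, 0, 0, 0, 0, 0, 0]],
], squeeze=80)

```text
time_s: 16.77
position: [624.1, 161.5, 78.4]
ee_rot: [-1.571, -0.001, -0.001]
ft_force: [-1.3, -0.7, 4.9]
width: 28.3
```

Call:
move_arm([
  [[0.8, 0, 0, 30, 0, 0, 0], [0.8, 0, 0, 70, 0, 0, 0], [0.8, 0, 0, 100, 0, 0, 0], [0.8, 0, 0, 100, 0, 0, 0], [0.8, 0, 0, 100, 0, 0, 0]],
])

```text
time_s: 17.4
position: [622.7, 161.5, 176.1]
ee_rot: [-1.571, 0.001, 0.002]
ft_force: [0.9, 0.3, -2.5]
width: 28.7
```

Run:
```python
from h import *
p=eyes.camera_params("wrist");s=env.read_state();print(s["position"]);im,d=snap("wrist","w11");P=wcloud(d,p);Z=P[...,2]
m=(np.hypot(P[...,0]-623,P[...,1]-161)<25)&(Z>216)&(Z<236)
q=P[m][:,:2].astype(np.float32);print(len(q),cv2.minEnclosingCircle(q),np.median(P[m],0))
snap("scene","s11")
```

```text
[622.65040195 161.49885113 176.14339489]
7932 ((615.7881469726562, 161.04220581054688), 22.666032791137695) [617.23165795 161.34847885 223.28864903]
```

View pics/w11.png

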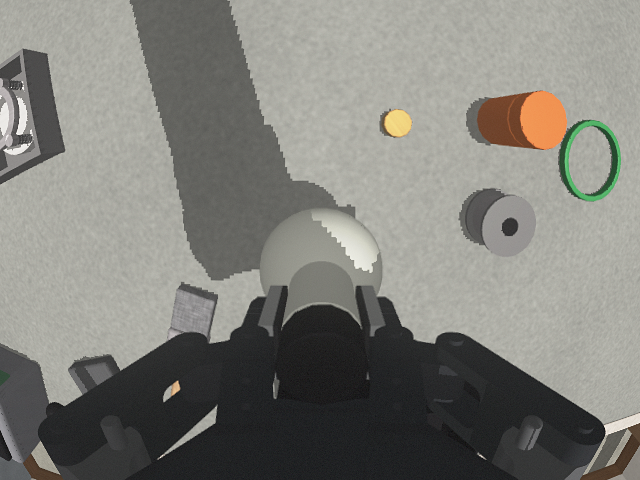

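View pics/s11.png

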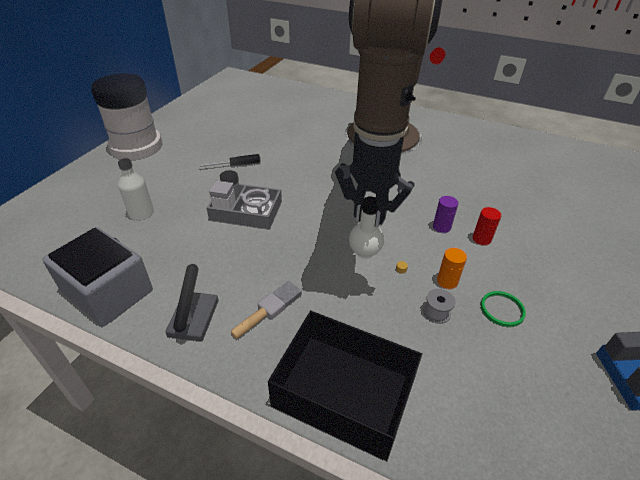

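The flask is held upright. Moving it over the ring.

Call:
move_arm([
  [[0.8, -19, -53, 0, 0, 0, 0.04], [0.8, -38, -106, 0, 0, 0, 0.08], [0.8, -57, -159, 0, 0, 0, 0.12], [0.8, -76, -212, 0, 0, 0, 0.16], [0.8, -95, -265, 0, 0, 0, 0.2], [0.8, -114.5, -317, 0, 0, 0, 0.234], [0.8, -114.5, -317, 0, 0, 0, 0.234], [0.8, -114.5, -317, 0, 0, 0, 0.234], [0.8, -114.5, -317, 0, 0, 0, 0.234]],
])

```text
time_s: 18.62
position: [509.5, -153.9, 177.2]
ee_rot: [-1.562, -0.185, 0.186]
ft_force: [0.3, 0.1, -2.5]
width: 28.6
```

Call:
move_arm([
  [[0.8, 0, 0, -15, 0, 0, 0], [0.8, 0, 0, -25, 0, 0, 0], [0.8, 0, 0, -25, 0, 0, 0], [0.8, 0, 0, -25, 0, 0, 0]],
])

```text
time_s: 19.12
position: [509.3, -155.5, 152.7]
ee_rot: [-1.563, -0.184, 0.184]
ft_force: [-0.5, 0.1, -2.0]
width: 28.2
```

Run:
```python
from h import *
p=eyes.camera_params("wrist");s=env.read_state();print(s["position"],s["ft_force"]);im,d=snap("wrist","w12");P=wcloud(d,p);Z=P[...,2]
tray(P,"w")
# belly sphere fit
m=(np.hypot(P[...,0]-509,P[...,1]+155)<40)&(Z>78)&(Z<132)
q=P[m]
from scipy.optimize import least_squares
f=least_squares(lambda t:np.linalg.norm(q-t,axis=1)-33,[509,-155,105],loss='soft_l1');print("belly",len(q),f.x,np.abs(f.fun).mean())
i2,_=snap("scene","s12");cv2.imwrite("pics/s12c.png",cv2.resize(i2[100:250,170:320,::-1],None,fx=4,fy=4))
```

```text
[ 509.25733619 -155.45480016  152.73196286] [-0.45721957  0.0735363  -2.04888275]
w rim 3868 ((515.4578857421875, -184.61941528320312), (109.72144317626953, 154.35476684570312), 13.352396965026855)
belly 4378 [ 510.13536666 -155.47200469  108.73708281] 0.3029529771948835
```

View pics/w12.png

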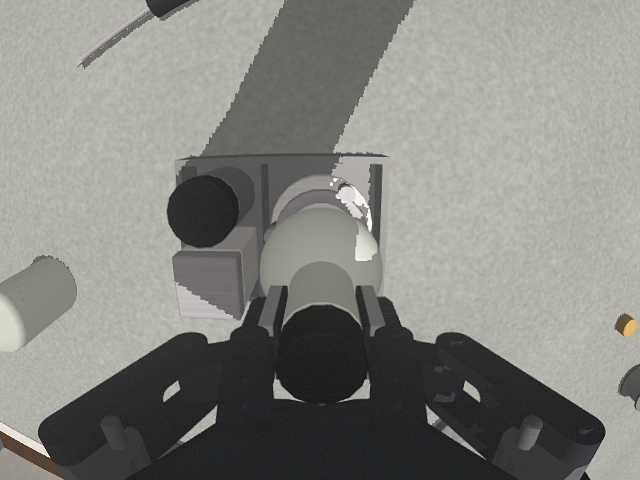

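View pics/s12c.png

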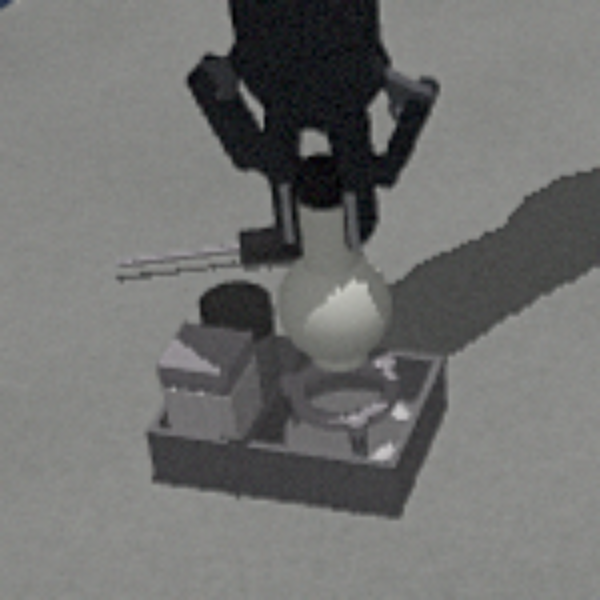

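Call:
move_arm([
  [[0.8, -0.7, 0, -12, 0, 0, 0], [0.8, -0.7, 0, -24, 0, 0, 0], [0.8, -0.7, 0, -32, 0, 0, 0], [0.8, -0.7, 0, -36, 0, 0, 0], [0.8, -0.7, 0, -36, 0, 0, 0], [0.8, -0.7, 0, -36, 0, 0, 0]],
])

```text
time_s: 19.98
position: [508.6, -155.6, 117.0]
ee_rot: [-1.563, -0.184, 0.184]
ft_force: [-0.2, 1.0, -2.5]
width: 28.6
```

```bash
cat > chk.py <<'E'
from h import *
import sys
n=sys.argv[1]
p=eyes.camera_params("wrist");s=env.read_state();print(s["time_s"],s["position"],s["ft_force"],s["width"]);im,d=snap("wrist","w"+n);P=wcloud(d,p);Z=P[...,2]
zc=s["position"][2]-44
m=(np.hypot(P[...,0]-509,P[...,1]+155)<31)&(Z>zc-20)&(Z<zc+23)
q=P[m]
from scipy.optimize import least_squares
f=least_squares(lambda t:np.linalg.norm(q-t,axis=1)-33,[509,-155,zc],loss='soft_l1');print("belly",len(q),f.x,np.abs(f.fun).mean())
i2,_=snap("scene","s"+n);cv2.imwrite(f"pics/s{n}c.png",cv2.resize(i2[100:250,170:320,::-1],None,fx=4,fy=4))
for k,x,y in (("tin",550,-222),("jar",503,-233)):
    m=(np.hypot(P[...,0]-x,P[...,1]-y)<24)&(Z>79)&(Z<91)
    q=P[m][:,:2].astype(np.float32)
    if len(q): print(k,len(q),cv2.minAreaRect(q),np.median(P[m],0))
E
python3 chk.py 13
```

```text
19.975 [ 508.62103537 -155.57417474  117.00468856] [-0.19080752  1.03627204 -2.45561849] 28.594857870511895
belly 3255 [ 509.49229333 -155.55555619   72.95634499] 0.3274833289731899
tin 3965 ((547.4309692382812, -222.04905700683594), (40.09854507446289, 44.46683883666992), 13.55417251586914) [ 545.43133764 -221.92508386   84.60430812]
jar 5004 ((502.0299377441406, -232.96302795410156), (43.13385772705078, 42.96726989746094), 87.17728424072266) [ 500.66019671 -231.37211103   84.63129614]
```

View pics/s13c.png

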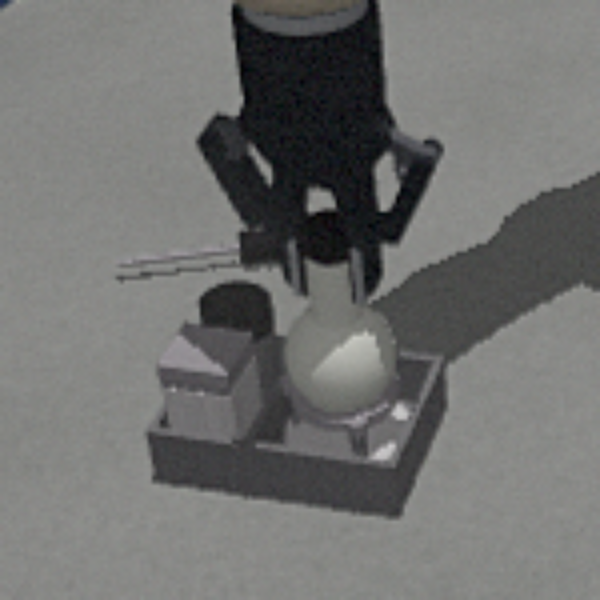

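View pics/w13.png

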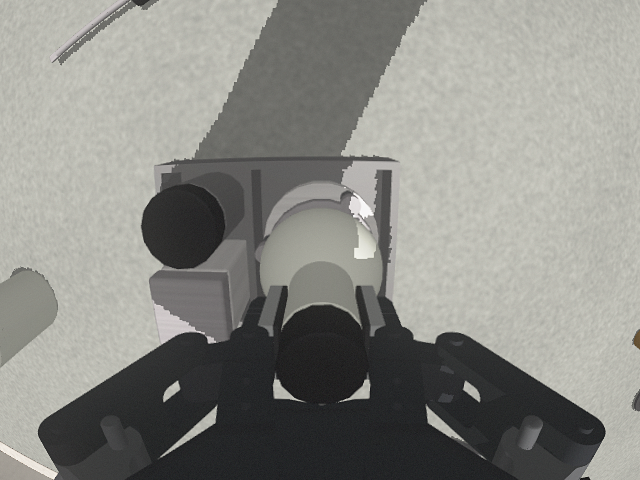

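The foot is in the hole, about to seat. Now I'll press down gently and watch the force.

Call:
move_arm([
  [[0.8, 0, 0, -3, 0, 0, 0], [0.8, 0, 0, -6, 0, 0, 0], [0.8, 0, 0, -8, 0, 0, 0], [0.8, 0, 0, -8, 0, 0, 0], [0.8, 0, 0, -8, 0, 0, 0]],
])

```text
time_s: 20.7
position: [508.8, -155.6, 109.1]
ee_rot: [-1.563, -0.184, 0.183]
ft_force: [-0.2, 0.3, 5.0]
width: 28.4
```

```bash
python3 chk.py 14
```

```text
20.7 [ 508.75262501 -155.58220414  109.07282755] [-0.18890142  0.30870147  5.02367903] 28.422883997558085
belly 3315 [ 509.71949184 -155.58240465   65.05616837] 0.32398877084380284
tin 3798 ((545.6737060546875, -223.03814697265625), (37.08119583129883, 45.77125930786133), 19.193769454956055) [ 543.71675317 -222.99748834   84.61343003]
jar 5381 ((502.16070556640625, -232.69778442382812), (42.64128875732422, 43.400753021240234), 85.6611099243164) [ 500.64510506 -231.33326228   84.60809109]
```

Call:
move_arm([
  [[0.8, 0, 0, -3, 0, 0, 0], [0.8, 0, 0, -6, 0, 0, 0], [0.8, 0, 0, -7.5, 0, 0, 0], [0.8, 0, 0, -7.5, 0, 0, 0], [0.8, 0, 0, -7.5, 0, 0, 0]],
])

```text
time_s: 21.42
position: [508.8, -155.5, 101.8]
ee_rot: [-1.563, -0.185, 0.183]
ft_force: [-1.4, 0.2, 9.2]
width: 28.3
```

```bash
python3 chk.py 15
```

```text
21.425 [ 508.84195767 -155.5487627   101.77802195] [-1.35319328  0.17679507  9.18503171] 28.2603835799621
belly 3326 [ 509.77416588 -155.56983279   57.7808099 ] 0.3275685934777138
tin 3564 ((544.6796264648438, -223.6085662841797), (35.111305236816406, 45.80157470703125), 21.3742733001709) [ 542.17845841 -224.37278686   84.58579015]
jar 5740 ((502.1974182128906, -232.7681121826172), (42.8838005065918, 43.278289794921875), 85.91743469238281) [ 500.59528195 -231.24342267   84.63406299]
```

View pics/s15c.png

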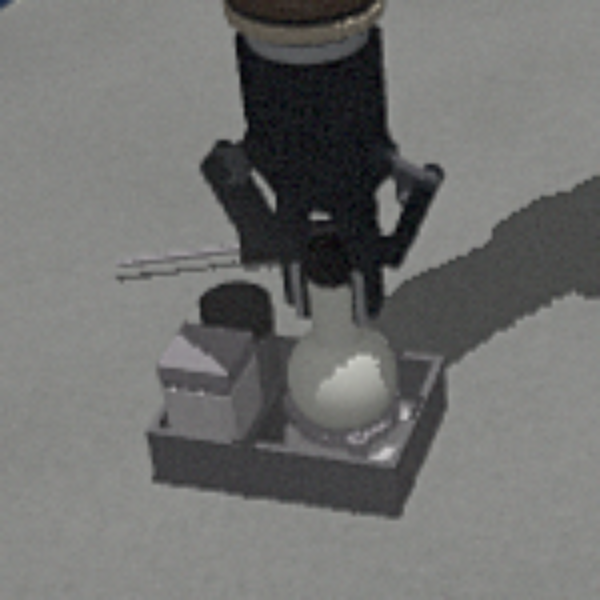

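The springs read about 11.7 N above the hanging weight, so it is near the stop. I'll push to the stop.

Call:
move_arm([
  [[0.8, 0, 0, -1, 0, 0, 0], [0.8, 0, 0, -2, 0, 0, 0], [0.8, 0, 0, -2, 0, 0, 0], [0.8, 0, 0, -2, 0, 0, 0], [0.8, 0, 0, -2, 0, 0, 0]],
])

```text
time_s: 22.15
position: [509.2, -155.7, 101.0]
ee_rot: [-1.563, -0.185, 0.182]
ft_force: [-4.2, 1.4, 20.6]
width: 28.9
```

```bash
python3 chk.py 16
```

```text
22.15 [ 509.20172423 -155.66665562  101.04215338] [-4.20221158  1.36377287 20.58076948] 28.86808296584023
belly 3403 [ 510.00187321 -155.66243181   57.08638061] 0.3177515991938924
tin 3599 ((544.3812866210938, -223.87081909179688), (34.55719757080078, 46.14126968383789), 22.937091827392578) [ 542.15248766 -224.44240149   84.59216626]
jar 5808 ((502.2972412109375, -232.9481201171875), (43.20849609375, 43.360416412353516), 86.6496353149414) [ 500.58004668 -231.27461118   84.60341896]
```

View pics/w16.png

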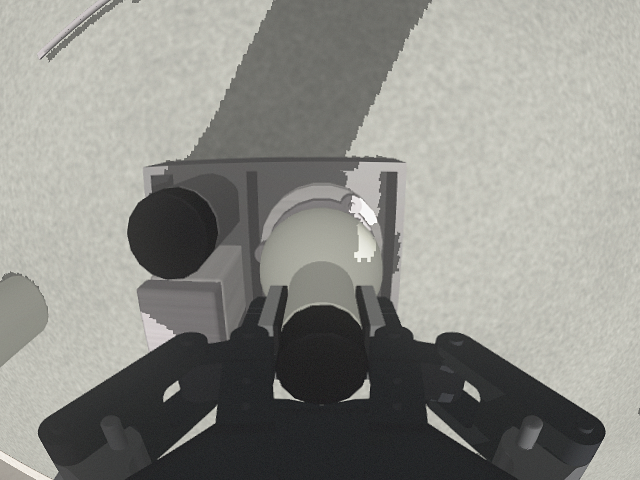

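Call:
move_arm([
  [[0.8, 0, 0, 0, 0, 0, 0], [0.8, 0, 0, 0, 0, 0, 0], [0.8, 0, 0, 0, 0, 0, 0], [0.8, 0, 0, 0, 0, 0, 0], [0.8, 0, 0, 0, 0, 0, 0]],
])

```text
time_s: 22.88
position: [509.2, -155.7, 101.0]
ee_rot: [-1.563, -0.185, 0.182]
ft_force: [-4.9, 0.9, 21.4]
width: 28.3
```

Run:
```python
from h import *
s=env.read_state();print(s["time_s"],s["position"],s["ft_force"],s["width"],abs(s["qvel"]).max())
im,d=snap("top","t17")
print(env.hand_in())
```

```text
22.875 [ 509.1924763  -155.65282922  101.02594761] [-4.90698423  0.94543911 21.36331349] 28.337676466434505 0.0018064193437816452
the job is handed in; nothing more can be done
None
```

View pics/t17.png

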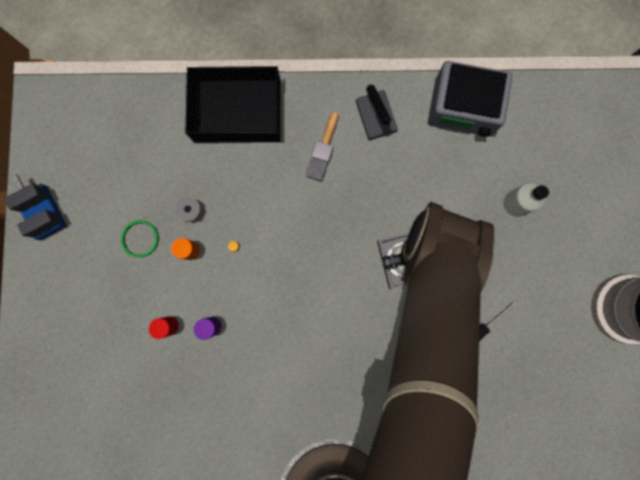

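The kit is packed and I handed it in at about 23 s: tin and jar stand released in the narrow bay, and the gripper holds the flask pressed down in the ring. The hand-in returned no verdict.

**Tin and jar:** The wrist camera put the tin at (550, -221) and the jar at (502, -233), close to 24 mm either side of the bay centre. Both tops measured 84.6 mm, so both sit on the bay floor. In the later pictures the gripper partly hid the tin, so its measured centre drifted to (544, -224). Its visible height stayed at 84.6 mm.

**Flask:** In the last check the belly centre was at (510.0, -155.7), about 1 mm from the estimated ring axis. The flask sat about 15 mm below its unpressed height, which puts the ring on its stop. The wrist force was steady at about 21 N and the arm was still.

**Disagreements:** The top and scene cameras were 2–4 mm off the robot frame, so I used the wrist camera, which agreed with the grasps. The last push also showed a 4–5 N sideways force, with no measured shift of the flask.

**Bystanders:** The last top picture shows the spool, nut, collar, brush and bottle where they were. The arm covers most of the screwdriver; the part that shows has not moved.

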